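# Hold a loupe at the gauge's focal height over a mill burr

### The job

The spare mill burr is to be inspected at its red mark. Stand the fallen focus gauge upright on the table beside the burr (their centres no more than 20 cm apart) and let go of it; then pick up the loupe and finish holding it still and level in the gripper, its lens centred straight above the red mark and at the height of the gauge's red band. Leave the burr where it lies, never touch it or the gauge with the loupe, and do not disturb the other things.

Things in the scene. Friction and masses are not known exactly. Their poses are not given: they have to be found in the camera images.
- burr: spare grinding burr, a grey metal disc 104 mm across and 15 mm thick with a hole in the middle, lying flat and loose on the table; origin at the centre of its underside, z up
- burr_mark (a point): red round mark, 12 mm across, on the burr's upper face, 36 mm from its centre along the burr's own x axis and 15 mm above the table
- gauge_grip (a point): Point on the axis of the focus gauge's square aluminium post (16x16 mm), 70 mm from the underside of its foot; z runs along the post from foot to cap, x and y square to its faces. The gauge (loose, about 0.2 kg) starts toppled, resting on an edge of its foot and of its cap, cap pointing to the robot's left (+y, within 25 degrees) and 8 degrees down; this point is then 26 mm above the table.
- gauge_band (a point): Centre of the red band round the gauge's post, 100 mm from the underside of the foot; z as gauge_grip. The gauge is 132 mm tall: steel foot 70x70x12 mm (26 mm square collar up to 18 mm), post, black cap 36x36x8 mm, all in line.
- lens_centre (a point): Centre of the loupe's lens, 11 mm above the bezel's underside. The loupe (loose, about 0.1 kg) has a round black bezel, 72 mm across and 22 mm tall, round a clear lens, and a dark wooden handle; it starts lying flat. x points from handle to lens; z is square to the lens, up at the start (keep that side up).
- loupe_grip (a point): Point amid the loupe's straight handle (its balance point is 16 mm nearer the lens), 75 mm behind the lens centre along -x, 12 mm above the table at the start; axes as lens_centre. The wood is 16 mm wide (along y), 18 mm tall, and runs from 50 to 160 mm behind the lens centre; a brass end, 24 mm across, reaches to 172 mm.
- sugar_jar: tall clear jar of white sugar with a red lid, 81 mm across, 163 mm tall; a loose bystander, origin at the centre of its underside, z up
- spice_jar: small spice jar with a yellow cap, 45 mm across, 100 mm tall; a loose bystander, origin at the centre of its underside, z up
- nib_cup: small steel cup with cocoa nibs, 70 mm across, 36 mm tall; a loose bystander, origin at the centre of its underside, z up
- timer: round white kitchen timer with a red top, 66 mm across, 50 mm tall; a loose bystander, origin at the centre of its underside, z up

How it is judged:
By the outcome, as a careful person would: the job done as asked, in the order asked, and still so for the second after the job is handed in, while the arm keeps its last pose, push and grip.
It also fails if it takes over 58 s, if anything falls off the work surface, if the arm or the gripper's body presses on something with over 40 N, if the wrist force passes 120 N, or if a joint passes its speed limit or range.

### The arm

A 6-joint arm with a two-finger parallel gripper is mounted at the origin on the work surface; the furniture and walls round the work are solid. World frame = base frame: x ahead of the robot, y to its left, z up, the work surface at z = 0. Lengths are in m, angles in rad, forces in N, time in s.
With the tool pointing down it reaches from about 0.375 to 0.925 m from the base axis. Payload 5.7 kg.
Tool frame: the origin (TCP) lies midway between the tips of the shut fingers; the grasp point (between the pads) lies 19 mm behind it; z points along the fingers, y is the line along which they close (so a half turn about z gives the same grasp; the last joint's range is limited). The gripper opens to 88 mm and grips with 3 to 60 N. Pads are 20 mm wide; open, the fingers measure 115 mm over their backs; the gripper's body (75 mm by 178 mm) begins 61 mm behind the grasp point.
Start: joints at [-1.267, 0.359, 1.51, -0, 1.272, -0.115], TCP at [0.244, -0.548, 0.223] pointing down, gripper open.
Joint ranges: [-2.97, 2.97], [-1.01, 2.36], [0.21, 2.38], [-0.96, 4.11], [0.2, 2.71], [-2.98, 2.98]. Speed limits (rad/s): [2.39, 2.39, 3.14, 3.14, 3.14, 3.14].

### API

Orientations are given as a unit quaternion [x, y, z, w].
In Python, from bench import move_ptp, servo_line, goto_joints, move_gripper, sleep, inverse_kinematics, capture, PlanningError, close_job, spot_in, silhouettes, current_clock, current_joint_pos, current_qvel, current_joint_torque, current_position, current_orientation, current_force, current_torque, current_finger_gap, current_grip_force gives the robot as it stands. Calls block until the motion is done:
- move_ptp(position, orientation): joint-space move of the TCP to a pose.
- servo_line(position, orientation=None, rate=0.15, contact_N=None): straight line of the TCP; orientation=None keeps the orientation; rate is the mean speed in m/s. With contact_N (N) it stops when the force on the tool has changed by that much, and returns True; else False.
- goto_joints(angles): joint-space move.
- move_gripper(opening): finger opening in m; the grip force is fixed at half the most; returns when the fingers have stopped.
- sleep(seconds).
- inverse_kinematics(position, orientation): joint angles nearest the present ones, or None.
- capture(name): name is "scene" or "top" or "wrist"; returns a dict with "image" (400x640x3 uint8, blue, green, red), "range_z" (400x640 float32, m along the optical axis (not along the pixel's ray), 0 where there is no reading), "intrinsics" (3x3 intrinsics, pixels), "k1" (the pictures are not rectified: a ray, as slopes to the right and down, at radius r is drawn at 1 + k1 r^2 times it, then the intrinsics apply), "R" (3x3) and "t" (3): a world point X has camera coordinates R X + t. Camera axes: x right, y down, z forward; pixel columns grow to the right and rows downward; lengths in m; the calibration is good to about 2 mm. A picture is of the moment at which its call begins.
A pose or a line that the arm cannot do raises PlanningError and nothing moves.
- close_job(): hands the job in; it is judged then, once.
Trained networks look in the newest picture that a camera, given by its name, has taken for a name from the list of things; names that differ only in an ending like _2 or _b are one class to them, and where a whole thing is asked for, a point or a joint stands for the part that bears it (a point fixed in the world has none). Each returns a list of dicts, best first, with "conf" (0 to 1); they miss things now and then, are a little off and sometimes report something else, mostly with a low value. They report only what shows in the picture. A call takes as long as a camera call.
- spot_in(camera, query): "xy" ([column, row] in pixels, amid what is visible of it).
- silhouettes(camera, query): "region" (400x640 bool, what is visible of it) and "xy" ([column, row] in pixels, amid what is visible of it).
Readings, each from a call of its own:
- current_clock(): time.
- current_joint_pos(): joint angles.
- current_qvel(): joint speeds.
- current_joint_torque(): joint torques, N m.
- current_position(): TCP position.
- current_orientation(): TCP orientation.
- current_force(): force on the tool from outside, world axes, zero at the start.
- current_torque(): the same for the moment, N m.
- current_finger_gap(): finger opening in m.
- current_grip_force(): force on a finger pad.
Only numpy, scipy, OpenCV 4.12 (cv2) and the standard library are available. Lean on these libraries where they do the work, as an engineer would, in place of code of your own. Each camera call takes 0.05 s, during which the arm holds its last target. There are 200 camera calls.

## Working session

There is one attempt and no reset: what is moved stays moved. The work goes in short steps, each a Python script; the robot and the scene stay as the last script left them, time stands still between calls to the robot, and variables do not carry over. Pictures are saved under pics/ and viewed, at most 10 in all, crops included, and the job is handed in when it is done.

```bash
mkdir -p pics; ls; cat > h.py <<'E'
import numpy as np, cv2
from bench import *
from scipy.spatial.transform import Rotation as Ro
def rays(c,px):
    K=np.array(c["intrinsics"]);px=np.atleast_2d(np.asarray(px,float))
    d=np.c_[(px[:,0]-K[0,2])/K[0,0],(px[:,1]-K[1,2])/K[1,1]];u=d.copy()
    for _ in range(20): u=d/(1+c["k1"]*(u**2).sum(1,keepdims=True))
    return np.c_[u,np.ones(len(u))]
def world(c,px,z=None):
    """px -> world; with depth image, or on the plane z"""
    R=np.array(c["R"]);t=np.array(c["t"]);r=rays(c,px);o=-R.T@t
    if z is not None:
        d=r@R; return o+d*((z-o[2])/d[:,2])[:,None]
    px=np.atleast_2d(px).round().astype(int)
    D=c["range_z"][px[:,1],px[:,0]]
    ok=D>0
    return (r[ok]*D[ok,None]-t)@R
def cloud(c,reg):
    v,u=np.nonzero(reg); return world(c,np.c_[u,v])
E
python3 - <<'E'
from h import *
print(current_clock())
C={}
for n in ("top","scene"):
    c=capture(n);cv2.imwrite(f"pics/{n}0.png",c["image"])
    print(n,-np.array(c["R"]).T@np.array(c["t"]))
    for q in ["burr","burr_mark","gauge_grip","gauge_band","lens_centre","loupe_grip","sugar_jar","spice_jar","nib_cup","timer"]:
        for d in spot_in(n,q)[:2]:
            print(q,round(d["conf"],2),np.round(d["xy"]),world(c,d["xy"]).round(3),world(c,d["xy"],0.015).round(3))
print(current_clock())
E
```

```text
pics
0.0
top [ 0.18689676 -0.00875005  1.54878104]
burr 0.84 [285. 186.] [[ 0.486  0.093 -0.002]] [[0.483 0.092 0.015]]
burr_mark 0.9 [290. 183.] [[0.492 0.078 0.014]] [[0.491 0.078 0.015]]
gauge_grip 0.86 [352. 214.] [[ 0.397 -0.111  0.029]] [[ 0.399 -0.112  0.015]]
gauge_band 0.62 [346. 214.] [[ 0.394 -0.091  0.042]] [[ 0.397 -0.093  0.015]]
gauge_band 0.24 [221. 193.] [[0.462 0.285 0.012]] [[0.461 0.284 0.015]]
lens_centre 0.74 [221. 189.] [[0.472 0.286 0.012]] [[0.472 0.286 0.015]]
loupe_grip 0.84 [221. 190.] [[0.472 0.287 0.012]] [[0.471 0.286 0.015]]
spice_jar 0.36 [358. 213.] [[ 0.4   -0.129  0.033]] [[ 0.403 -0.131  0.015]]
nib_cup 0.87 [250. 150.] [[0.598 0.202 0.001]] [[0.595 0.2   0.015]]
timer 0.91 [216. 145.] [[0.602 0.298 0.05 ]] [[0.611 0.306 0.015]]
scene [0.88524707 0.39486308 1.15667989]
burr 0.74 [323. 250.] [[0.507 0.09  0.012]] [[0.508 0.091 0.015]]
gauge_grip 0.67 [289. 182.] [[ 0.413 -0.118  0.036]] [[ 0.404 -0.128  0.015]]
gauge_grip 0.24 [325. 251.] [[0.506 0.095 0.013]] [[0.507 0.096 0.015]]
gauge_band 0.58 [287. 184.] [[ 0.407 -0.132  0.002]] [[ 0.413 -0.126  0.015]]
lens_centre 0.62 [387. 282.] [[0.47  0.281 0.012]] [[0.471 0.281 0.015]]
lens_centre 0.6 [327. 250.] [[0.501 0.099 0.014]] [[0.501 0.099 0.015]]
loupe_grip 0.76 [393. 282.] [[0.459 0.292 0.008]] [[0.462 0.292 0.015]]
loupe_grip 0.35 [288. 181.] [[ 0.41  -0.122  0.036]] [[ 0.401 -0.131  0.015]]
sugar_jar 0.55 [284. 103.] [[ 0.267 -0.257  0.152]] [[ 0.183 -0.346  0.015]]
spice_jar 0.94 [250. 120.] [[ 0.34  -0.338  0.081]] [[ 0.306 -0.383  0.015]]
nib_cup 0.62 [333. 289.] [[0.577 0.181 0.015]] [[0.576 0.181 0.015]]
timer 0.81 [360. 325.] [[0.616 0.298 0.047]] [[0.608 0.295 0.015]]
1.1
```

```bash
python3 - <<'E'
import cv2
i=cv2.imread("pics/top0.png");cv2.imwrite("pics/top0c.png",cv2.resize(i[110:290,170:430],None,fx=3,fy=3,interpolation=cv2.INTER_CUBIC))
i=cv2.imread("pics/scene0.png");cv2.imwrite("pics/scene0c.png",cv2.resize(i[50:380,180:500],None,fx=1.8,fy=1.8,interpolation=cv2.INTER_CUBIC))
E
```

```text
(no output)
```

View pics/top0c.png

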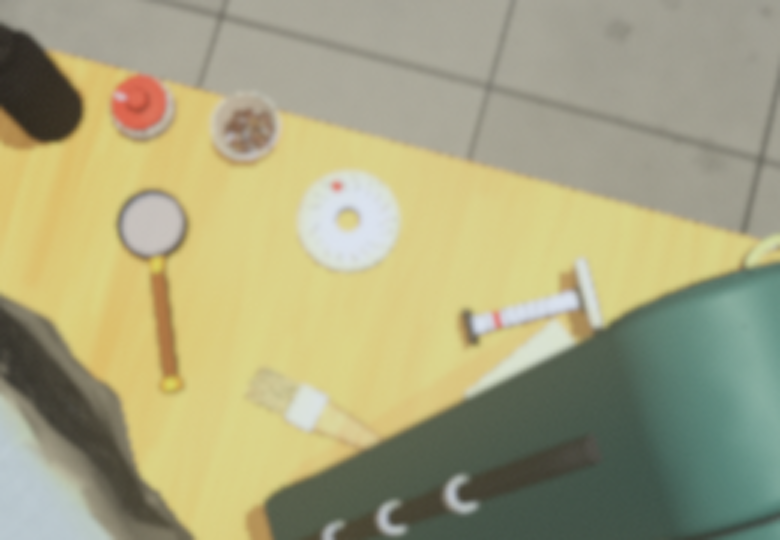

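View pics/scene0c.png

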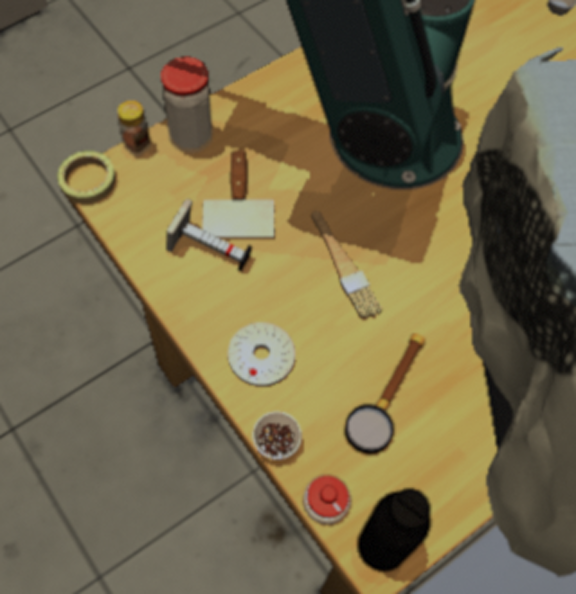

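The top crop shows the burr at about full-image px (286,183) with its mark at (282,172). The gauge's cap is at (326,218) and its foot at (366,208), with a bench scraper beside it. The loupe's lens is at (221,185) and its handle end at (227,238). The scene crop adds the jars, a brush and a big green machine. Next I'll map heights and get precise positions.

```bash
python3 - <<'E'
from h import *
H=np.full((16,24),-1.0)
for n in ("top","scene"):
    c=capture(n); P=cloud(c,c["range_z"]>0)
    ix=np.floor(P[:,0]/.06).astype(int)+2; iy=np.floor((P[:,1]+.72)/.06).astype(int)
    ok=(ix>=0)&(ix<16)&(iy>=0)&(iy<24)&(P[:,2]>-.05)
    np.maximum.at(H,(ix[ok],iy[ok]),P[ok,2])
    hsv=cv2.cvtColor(c["image"],cv2.COLOR_BGR2HSV)
    red=((hsv[...,0]<8)|(hsv[...,0]>172))&(hsv[...,1]>110)&(hsv[...,2]>80)
    k,l,s,ce=cv2.connectedComponentsWithStats(red.astype(np.uint8))
    for i in range(1,k):
        if 3<=s[i,4]<200: print(n,"red",s[i,4],ce[i].round(1),world(c,ce[i],.015).round(4),world(c,ce[i],.03).round(4))
print("cols y cm",[int(round(-72+6*j)) for j in range(24)])
for i in range(16): print("x%3d"%(-12+6*i)," ".join("%3d"%round(h*100) if h>-1 else " ." for h in H[i]))
print(np.array(capture("wrist")["R"]).round(3))
c=capture("wrist");print(-np.array(c["R"]).T@np.array(c["t"]),c["intrinsics"],current_position(),current_orientation())
cv2.imwrite("pics/w0.png",c["image"])
E
```

```text
top red 15 [542.7 274.3] [[ 0.2157 -0.6915  0.015 ]] [[ 0.2154 -0.6848  0.03  ]]
scene red 11 [306.9 188.2] [[ 0.3857 -0.0712  0.015 ]] [[ 0.3923 -0.0651  0.03  ]]
scene red 9 [320. 256.] [[0.527  0.0958 0.015 ]] [[0.5318 0.0997 0.03  ]]
scene red 3 [332.7 289.7] [[0.5792 0.1821 0.015 ]] [[0.5833 0.1849 0.03  ]]
cols y cm [-72, -66, -60, -54, -48, -42, -36, -30, -24, -18, -12, -6, 0, 6, 12, 18, 24, 30, 36, 42, 48, 54, 60, 66]
x-12  .  .  .  .  .  .  .   1   1   1  32  35  35   2   1   1   1   1   9  16   1  .   1  -1
x -6  .  .  .  .  .  .  .   1   1   1  35  35  35  35   1   1   1  41  47  48  .  .  .  .
x  0  .  .  .  .  .  .   0   1  89  89  34  35  35  35   1   1  43  46  47  48  48  .  .  .
x  6  .  .  .  .  .  .  77  87  90  89   3  35  35  34   1  45  45  46  47  47  47  46  .  .
x 12  .  .  .  68  70  72  78  84  89  90  87  74  60  50  31  45  45  45  46  45  46  46  46  .
x 18  .  .  66  67  65  72  77  82  89  90  89  81  66  50  33  44  45  45  46  45  46  46  46  46
x 24  .  35  65  67  69  70  71  17  89  90  89  80  64  30   2   1  45  46  45  45  45  46  46  47
x 30  
[... 438 characters left out ...]
4   5   5  24  20  44  43  20  19
x 60  .  .  .  .  .  .  .  .  .  .  .  .  .   0   4   4   6   6  25  23  -1  -1  20  20
x 66  .  .  .  .  .  .  .  .  .  .  .  .  .  .  .  .  .   0   1   0  .  -1  19  20
x 72  .  .  .  .  .  .  .  .  .  .  .  .  .  .  .  .  .  .  .  .  .  .  .  .
x 78  .  .  .  .  .  .  .  .  .  .  .  .  .  .  .  .  .  .  .  .  .  .  .  .
[[ 0.407 -0.914 -0.   ]
 [-0.879 -0.392  0.271]
 [-0.247 -0.11  -0.963]]
[ 0.31091305 -0.51853632  0.38569846] [[333.06317408   0.         317.42342921]
 [  0.         333.06317408 199.01362812]
 [  0.           0.           1.        ]] [ 0.24400379 -0.54812136  0.22263834] [ 9.78153453e-01  2.07884154e-01  4.63600788e-06 -4.28681632e-05]
```

View pics/scene0.png

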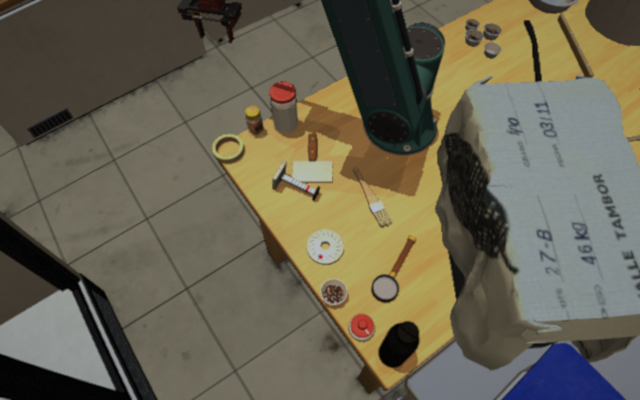

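Green is the robot itself. The bag is about 46 cm tall, close behind the loupe handle. Next I'll take wrist views.

```bash
cat >> h.py <<'E'
def Q(z,x):
    """tool orientation from z axis and approximate x axis"""
    z=np.array(z,float);z/=np.linalg.norm(z);x=np.array(x,float);x-=z*(x@z);x/=np.linalg.norm(x)
    return Ro.from_matrix(np.c_[x,np.cross(z,x),z]).as_quat()
E
python3 - <<'E'
from h import *
import pickle
p=current_position(); servo_line([p[0],p[1],.38],rate=.3)
V={}
for k,pos,x in (("g",[.42,-.12,.30],[1,0,0]),("b",[.47,.12,.32],[0,-1,0]),):
    ok=False
    for xx in (x,[-x[0],-x[1],0]):
        try: move_ptp(pos,Q([0,0,-1],xx)); ok=True; break
        except PlanningError as e: print(k,xx,e)
    sleep(.3)
    c=capture("wrist"); cv2.imwrite(f"pics/w_{k}.png",c["image"]); V[k]=c
    print(k,xx,current_joint_pos(),current_clock())
    for q in ["burr","burr_mark","gauge_grip","gauge_band","lens_centre","loupe_grip"]:
        s=silhouettes("wrist",q)
        for d in s[:1]: print(q,round(d["conf"],2),np.round(d["xy"]),world(c,d["xy"]).round(4)); V[k,q]=d
pickle.dump(V,open("v.pkl","wb"))
cv2.imwrite("pics/w_gb.png",cv2.resize(np.vstack([V[k]["image"] for k in "gb"]),(480,600)))
E
```

```text
g [1, 0, 0] [-4.37413357e-01  4.66882335e-02  1.72274049e+00  1.37974693e-05
  1.37211326e+00  1.13402731e+00] 4.0417
burr 0.68 [158. 107.] [[0.4936 0.0955 0.0025]]
burr_mark 0.77 [170. 103.] [[0.4991 0.0725 0.0157]]
gauge_grip 0.96 [312. 183.] [[ 0.3966 -0.114   0.04  ]]
gauge_band 0.55 [319. 181.] [[ 0.3991 -0.1226  0.0403]]
lens_centre 0.83 [ 36. 130.] [[0.4668 0.27   0.0146]]
loupe_grip 0.81 [ 37. 132.] [[0.4638 0.2684 0.015 ]]
b [0, -1, 0] the arm cannot take that pose within its joint ranges
b [0, 1, 0] [ 1.05927830e-01  1.09520030e-01  1.60371435e+00 -2.82196850e-05
  1.42840346e+00  1.07760235e-01] 5.6583
burr 0.52 [264. 292.] [[ 0.3879 -0.0812  0.0338]]
burr_mark 0.86 [334. 174.] [[0.4932 0.0985 0.0166]]
gauge_grip 0.56 [265. 293.] [[ 0.3886 -0.0847  0.0323]]
gauge_band 0.94 [269. 291.] [[ 0.3956 -0.0795  0.0333]]
lens_centre 0.66 [315.  42.] [[0.4668 0.2733 0.0149]]
loupe_grip 0.92 [316.  44.] [[0.4681 0.2715 0.0149]]
```

View pics/w_gb.png

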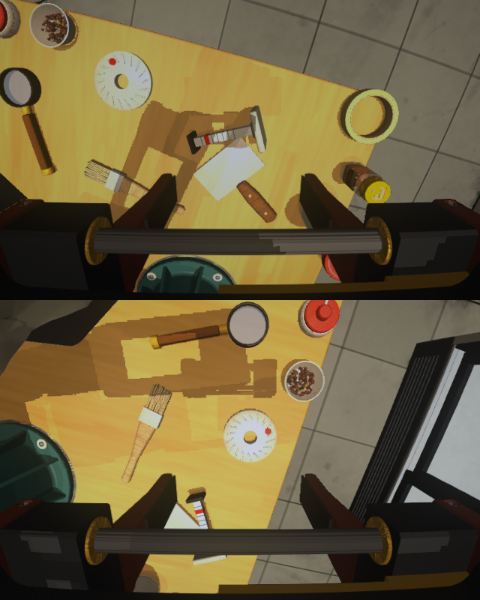

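Both wrist views are clear (coordinates below are full-image px). In view g the gauge's cap is at (257,190) and its foot at (347,173), with the scraper blade alongside. In view b the burr's mark is at (357,175), the loupe's lens is at (330,32), and the handle points toward the bag. Now precise fits.

```bash
cat > fit.py <<'E'
from h import *
import pickle
from scipy.optimize import least_squares
V=pickle.load(open("v.pkl","rb"))
def redc(c,lo=6,hi=400):
    hsv=cv2.cvtColor(c["image"],cv2.COLOR_BGR2HSV)
    red=((hsv[...,0]<8)|(hsv[...,0]>172))&(hsv[...,1]>120)&(hsv[...,2]>60)
    k,l,s,ce=cv2.connectedComponentsWithStats(red.astype(np.uint8))
    return [(s[i,4],ce[i]) for i in range(1,k) if lo<=s[i,4]<hi]
def circ(P,r=None):
    f=lambda q:np.hypot(P[:,0]-q[0],P[:,1]-q[1])-(r or q[2])
    return least_squares(f,[*P[:,:2].mean(0),.04],loss="soft_l1",f_scale=.001).x
if __name__=="__main__":
  for k in "gb":
    c=V[k]; print("==",k)
    for n,p in redc(c): print("red",n,p.round(1),world(c,p).round(4),world(c,p,.015).round(4))
    P=cloud(c,c["range_z"]>0)
    T=P[(abs(P[:,2])<.006)&(P[:,0]>.3)&(P[:,0]<.6)&(abs(P[:,1])<.3)]
    print("table z",np.median(T[:,2]), T[T[:,1]<0][:,2].mean(), T[T[:,1]>.1][:,2].mean())
    B=P[(np.hypot(P[:,0]-.485,P[:,1]-.09)<.075)&(P[:,2]>.010)&(P[:,2]<.022)]
    h=cv2.convexHull(B[:,:2].astype(np.float32))[:,0]
    print("burr",len(B),np.median(B[:,2]),circ(h),"hull")
    D=V[k,"loupe_grip"]["region"]; L=cloud(c,D)
    L=L[(L[:,2]>.003)&(L[:,2]<.035)]
    print("loupe",len(L),L.min(0),L.max(0))
    L=P[(P[:,0]>.3)&(P[:,0]<.52)&(P[:,1]>.2)&(P[:,1]<.33)&(P[:,2]>.006)&(P[:,2]<.03)]
    hd=L[(L[:,0]<.41)]; m=hd.mean(0);u,s,vt=np.linalg.svd(hd[:,:2]-m[:2],full_matrices=False)
    print("handle mean",m,"dir",vt[0]*np.sign(vt[0,0]),"x range",L[:,0].min(),L[:,0].max(),"ext",np.ptp((hd[:,:2]-m[:2])@vt[1]))
    bz=L[L[:,0]>.425]; print("bezel",circ(cv2.convexHull(bz[:,:2].astype(np.float32))[:,0]),np.percentile(bz[:,2],95))
    G=P[(P[:,0]>.33)&(P[:,0]<.47)&(P[:,1]>-.2)&(P[:,1]<-.02)&(P[:,2]>.02)]
    for y in np.arange(-.19,-.03,.01):
        g=G[abs(G[:,1]-y)<.005]
        if len(g): print("%.3f n%d x %.3f..%.3f zmax %.3f med %.3f %.3f"%(y,len(g),g[:,0].min(),g[:,0].max(),g[:,2].max(),np.median(g[:,0]),np.median(g[:,2])))
  bag=P[(P[:,2]>.06)&(P[:,1]>.15)&(P[:,0]>.25)&(P[:,0]<.5)]
  for n in ("top","scene"):
    c=capture(n);P=cloud(c,c["range_z"]>0);bag=np.r_[bag,P[(P[:,2]>.06)&(P[:,1]>.15)&(P[:,0]>.25)&(P[:,0]<.5)]]
  for x in np.arange(.26,.5,.02):
    print("bag x%.2f"%x,[ (z,round(float(s[:,1].min()),3)) for z in (.06,.12,.18,.24,.3,.36,.42) if len(s:=bag[(abs(bag[:,0]-x)<.01)&(bag[:,2]>=z)&(bag[:,2]<z+.06)])>3])
E
python3 fit.py
```

```text
== g
red 161 [ 2.1 20.8] [[0.6053 0.2733 0.0369]] [[0.6111 0.2935 0.015 ]]
red 64 [149.2  81.8] [[0.526  0.0975 0.0157]] [[0.526  0.0978 0.015 ]]
red 78 [275.4 185.7] [[ 0.3907 -0.065   0.0321]] [[ 0.3867 -0.0628  0.015 ]]
red 27 [599.9 267.9] [[ 0.4515 -0.199   0.3844]] [[ 0.2548 -0.5642  0.015 ]]
red 7 [429.7 341.1] [[ 0.2421 -0.2461  0.1551]] [[ 0.1278 -0.3029  0.015 ]]
red 309 [440.4 357.8] [[ 0.226  -0.2573  0.1633]] [[ 0.0938 -0.3246  0.015 ]]
table z 0.0010507890539302577 0.0009592123032849319 0.0011760940240420677
burr 4479 0.014353407772210867 [0.49221623 0.08502709 0.05188164] hull
loupe 4015 [0.31693168 0.24570622 0.00303084] [0.52170573 0.31884924 0.02679232]
handle mean [0.36443235 0.26095618 0.01858215] dir [0.98547764 0.16980527] x range 0.31693167599300376 0.5199400389016093 ext 0.021784505828936065
bezel [0.48296696 0.28233214 0.0379616 ] 0.023353009500654626
-0.190 n3267 x 0.436..0.453 zmax 0.409 med 0.450 0.404
-0.180 n5990 x 0.429..0.454 zmax 0.421 med 0.446 0.405
-0.170 n12074 x 0.382..0.453 zmax 0.419 med 0.440 0.397
-0.160 n3950 x 0.377..0.452 zmax 0.419 med 0.
[... 2538 characters left out ...]
36 [(0.06, 0.409), (0.12, 0.336), (0.18, 0.33), (0.24, 0.332), (0.3, 0.342), (0.36, 0.345), (0.42, 0.357)]
bag x0.38 [(0.06, 0.426), (0.12, 0.353), (0.18, 0.346), (0.24, 0.354), (0.3, 0.359), (0.36, 0.151), (0.42, 0.15)]
bag x0.40 [(0.06, 0.651), (0.12, 0.393), (0.18, 0.384), (0.24, 0.389), (0.3, 0.381), (0.36, 0.15), (0.42, 0.15)]
bag x0.42 [(0.18, 0.422), (0.24, 0.414), (0.3, 0.403), (0.36, 0.15), (0.42, 0.15)]
bag x0.44 [(0.18, 0.435), (0.24, 0.425), (0.3, 0.423), (0.36, 0.151), (0.42, 0.151)]
bag x0.46 [(0.06, 0.666), (0.18, 0.438), (0.24, 0.43), (0.3, 0.433), (0.36, 0.438), (0.42, 0.448)]
bag x0.48 [(0.06, 0.664), (0.18, 0.439), (0.24, 0.437), (0.3, 0.444), (0.36, 0.453), (0.42, 0.468)]
```

Consistency checks pass: mark to burr centre is 36 mm, gauge tilt is 8°, and the loupe length fits. Now I'll check IK for the planned poses.

```bash
cat > plan.py <<'E'
from h import *
MARK=np.array([.5262,.0973]); GP=np.array([.3975,-.0947,.026]); az=np.array([-.25,.967,0]);az/=np.linalg.norm(az)
Z=np.array([0,0,1.]); s8,c8=np.sin(np.radians(8)),np.cos(np.radians(8))
gz=az*c8-Z*s8; gn=az*s8+Z*c8
a=np.radians(30)
def tcp(grasp,z,back=.019): return np.asarray(grasp)+np.asarray(z)*back
zg=-(np.cos(a)*gn+np.sin(a)*gz); qg=Q(zg,gz); 
def place(xy,psi,h=.070):
    u=np.array([np.cos(psi),np.sin(psi),0]); z=np.cos(a)*u-np.sin(a)*Z
    return tcp([xy[0],xy[1],h],z),Q(z,Z),u,z
LC=np.array([.4838,.2830]); ld=np.array([.986,.168,0]);ld/=np.linalg.norm(ld)
LB=.062; TL=np.radians(25)
def loupe(d,tl=TL,cam=-1):
    d=np.asarray(d,float); z=-(np.cos(tl)*Z+np.sin(tl)*d); return z,Q(z,cam*d)
E
python3 - <<'E'
from plan import *
f=lambda p,q:(lambda j:None if j is None else np.round(j,2))(inverse_kinematics(p,q))
print("now",np.round(current_joint_pos(),2))
print("gauge",f(tcp(GP,zg),qg), f(tcp(GP,zg)-.12*zg,qg))
for xy in ((.47,-.06),(.45,-.05)):
  for d in (-60,-30,-10,0,20,45,70,90):
    p,q,u,z=place(xy,np.radians(d)); print(xy,d,f(p,q),f(p-.1*z,q) is not None,f(p+[0,0,.06],q) is not None)
for cam in(-1,1):
  z,q=loupe(ld,cam=cam); g=np.r_[LC,0]-LB*ld; p=np.r_[g[:2],.008]
  print("loupe",cam,f(p,q),f(p-.1*z,q))
  for d in (-20,0,10,25,60,90):
    dd=np.array([np.cos(np.radians(d)),np.sin(np.radians(d)),0]);z,q=loupe(dd,cam=cam); print(d,f(np.r_[MARK,.097]-LB*dd,q))
E
```

```text
now [ 0.11  0.11  1.6  -0.    1.43  0.11]
gauge None [ 0.35  0.39  2.19 -0.91  0.89  0.81]
(0.47, -0.06) -60 None False False
(0.47, -0.06) -30 None False False
(0.47, -0.06) -10 None False False
(0.47, -0.06) 0 None False False
(0.47, -0.06) 20 None False False
(0.47, -0.06) 45 [-1.03  0.8   2.24  1.27  1.07 -1.46] True True
(0.47, -0.06) 70 [-0.91  0.8   1.94  0.87  1.29 -1.22] True True
(0.47, -0.06) 90 [-0.79  0.84  1.73  0.66  1.49 -1.17] True True
(0.45, -0.05) -60 None False False
(0.45, -0.05) -30 None False False
(0.45, -0.05) -10 None False False
(0.45, -0.05) 0 None False False
(0.45, -0.05) 20 None False False
(0.45, -0.05) 45 [-1.07  0.81  2.29  1.26  1.06 -1.52] True True
(0.45, -0.05) 70 [-0.93  0.79  1.99  0.86  1.26 -1.26] True True
(0.45, -0.05) 90 [-0.8   0.83  1.78  0.65  1.46 -1.2 ] True True
loupe -1 [ 0.37  0.72  1.58  0.09  1.27 -1.41] [ 0.36  0.65  1.44  0.08  1.49 -1.41]
-20 [-0.01  0.57  1.61  0.14  1.38 -1.29]
0 [ 0.05  0.58  1.59  0.02  1.41 -1.53]
10 [ 0.07  0.58  1.59 -0.04  1.41 -1.66]
25 [ 0.11  0.58  1.59 -0.14  1.39 -1.84]
60 [ 0.19  0.54  1.66 -0.34  1.25 -2.27]
90 [ 0.23  0.5   1.76 -0.49  1.05 -2.62]
loupe 1 [0.37 0.72 1.58 0.09 1.27 1.73] [0.36 0.65 1.44 0.08 1.49 1.74]
-20 [-0.01  0.57  1.61  0.14  1.38  1.85]
0 [0.05 0.58 1.59 0.02 1.41 1.61]
10 [ 0.07  0.58  1.59 -0.04  1.41  1.49]
25 [ 0.11  0.58  1.59 -0.14  1.39  1.3 ]
60 [ 0.19  0.54  1.66 -0.34  1.25  0.88]
90 [ 0.23  0.5   1.76 -0.49  1.05  0.52]
```

```bash
python3 - <<'E'
from plan import *
f=lambda p,q:(lambda j:None if j is None else np.round(j,2))(inverse_kinematics(p,q))
for d in (0,8,15,20,25):
  a=np.radians(d); z=-(np.cos(a)*gn+np.sin(a)*gz)
  for s in (1,-1):
    q=Q(z,s*gz); print(d,s,"grasp",f(tcp(GP,z),q),f(tcp(GP,z)-.1*z,q),f(tcp(GP,z)+[0,0,.1],q))
    for psi in (45,60,75,90):
      u=np.array([np.cos(np.radians(psi)),np.sin(np.radians(psi)),0]); zz=np.cos(a)*u-np.sin(a)*Z
      p=tcp([.47,-.06,.07],zz);q2=Q(zz,s*Z);print("   ",psi,f(p,q2),f(p-.1*zz,q2) is not None,f(p+[0,0,.08],q2) is not None)
E
```

```text
0 1 grasp [-0.3   0.45  2.18 -0.27  0.46 -0.31] [-0.27  0.23  2.1  -0.18  0.76 -0.39] [-0.3   0.23  2.09 -0.17  0.76 -0.43]
    45 [-1.16  1.23  2.12  1.21  1.49 -1.77] True True
    60 [-1.06  1.16  1.94  1.04  1.59 -1.54] True True
    75 [-0.95  1.15  1.75  0.89  1.72 -1.38] True True
    90 [-0.84  1.16  1.58  0.77  1.87 -1.29] True True
0 -1 grasp [-0.3   0.45  2.18 -0.27  0.46  2.83] [-0.27  0.23  2.1  -0.18  0.76  2.75] [-0.3   0.23  2.09 -0.17  0.76  2.71]
    45 [-1.16  1.23  2.12  1.21  1.49  1.37] True True
    60 [-1.06  1.16  1.94  1.04  1.59  1.61] True True
    75 [-0.95  1.15  1.75  0.89  1.72  1.76] True True
    90 [-0.84  1.16  1.58  0.77  1.87  1.85] True True
8 1 grasp [-0.18  0.47  2.22 -0.66  0.42  0.17] [-0.11  0.23  2.14 -0.41  0.7  -0.06] [-0.18  0.23  2.13 -0.4   0.7  -0.14]
    45 [-1.15  1.12  2.17  1.23  1.38 -1.71] True True
    60 [-1.05  1.06  1.98  1.03  1.48 -1.48] True True
    75 [-0.95  1.05  1.79  0.87  1.62 -1.34] True True
    90 [-0.84  1.07  1.62  0.74  1.77 -1.27] True True
8 -1 grasp [-0.18  0.47  2.22 -0.66  0.42 -2.98] None None
    45 [
[... 1353 characters left out ...]
.47  1.87] True True
    90 [-0.82  0.94  1.68  0.7   1.62  1.92] True True
25 1 grasp None [ 0.23  0.36  2.2  -0.88  0.78  0.68] [ 0.08  0.32  2.2  -0.91  0.75  0.55]
    45 [-1.07  0.87  2.24  1.27  1.14 -1.53] True True
    60 [-0.99  0.85  2.05  1.01  1.26 -1.34] True True
    75 [-0.9   0.86  1.87  0.83  1.4  -1.24] True True
    90 [-0.8   0.89  1.7   0.68  1.55 -1.2 ] True True
25 -1 grasp None [ 0.23  0.36  2.2  -0.88  0.78 -2.46] [ 0.08  0.32  2.2  -0.91  0.75 -2.59]
    45 [-1.07  0.87  2.24  1.27  1.14  1.61] True True
    60 [-0.99  0.85  2.05  1.01  1.26  1.8 ] True True
    75 [-0.9   0.86  1.87  0.83  1.4   1.9 ] True True
    90 [-0.8   0.89  1.7   0.68  1.55  1.94] True True
```

Tool vertical for the gauge grasp (a = 8°) works. It then comes in near-horizontal along +y at (0.465, -0.06). I'll grasp, lift, rotate and look before setting down.

```bash
sed -i 's/^a=np.radians(30)/a=np.radians(8)/' plan.py; python3 - <<'E'
from plan import *
import pickle
c=pickle.load(open("v.pkl","rb"))["g"];P=cloud(c,c["range_z"]>0)
s=P[(abs(P[:,0]-.36)<.02)&(abs(P[:,1]+.105)<.03)&(P[:,2]<.1)];print("scraper z",np.percentile(s[:,2],[50,95,100]))
r=P[(P[:,1]<-.24)&(P[:,1]>-.4)&(P[:,0]>.41)&(P[:,2]>.012)&(P[:,2]<.1)];print("ring",r.min(0),r.max(0))
move_gripper(.036)
t=tcp(GP,zg); move_ptp(t+[0,0,.15],qg); servo_line(t+[0,0,.05],qg,rate=.25)
print("contact",servo_line(t,qg,rate=.08,contact_N=8),current_position()-t)
move_gripper(0.0); print("gap",current_finger_gap(),current_grip_force())
servo_line(t+[0,0,.13],qg,rate=.12); print("gap",current_finger_gap(),current_force())
p,q,u,z=place((.465,-.06),np.radians(90))
try: servo_line(p+[0,0,.13],q,rate=.12)
except PlanningError as e:
    print(e); move_ptp(p+[0,0,.13],q)
print(current_clock(),np.round(current_joint_pos(),2),current_finger_gap())
sleep(.2)
c=capture("scene");cv2.imwrite("pics/s1.png",c["image"]); w=capture("wrist")
cv2.imwrite("pics/s1c.png",np.hstack([cv2.resize(c["image"][60:360,180:480],(400,400)),cv2.resize(w["image"],(400,400))]))
E
```

```text
scraper z [0.01109059 0.01268775 0.01450912]
ring [ 0.41008317 -0.39997902  0.01200591] [ 0.47994312 -0.31012521  0.02886578]
contact False [ 0.00054313 -0.00010735  0.00056742]
gap 0.015676844930578457 29.984821379184723
gap 0.01608781843277915 [-1.06767363 -0.95606483 -2.5950939 ]
13.7583 [-0.84  0.85  1.67  0.77  1.89 -1.15] 0.015613190089874865
```

View pics/s1c.png

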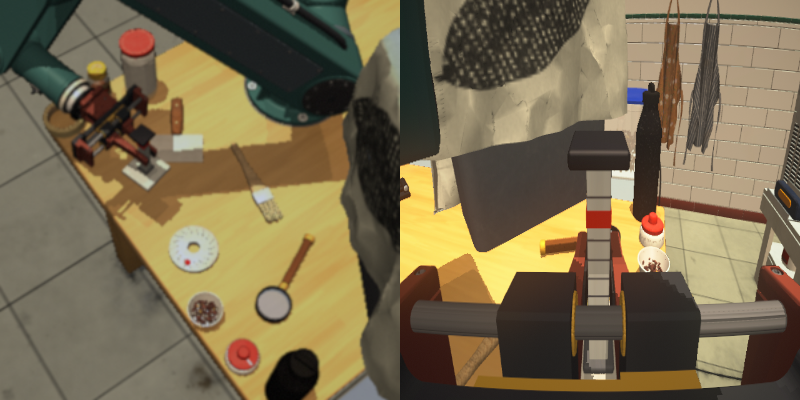

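The gauge is held upright. The foot is at crop (145,172) in the scene view, and the band and cap are vertical in the wrist view. The wrist is clear of the spice jar and ring, so I'll lower it.

```bash
python3 - <<'E'
from plan import *
p,q,u,z=place((.465,-.06),np.radians(90))
c1=servo_line(p+[0,0,.012],q,rate=.12,contact_N=12); print("c1",c1,current_position()-p)
f0=current_force()
if not c1:
    c2=servo_line(p+[0,0,-.004],q,rate=.015,contact_N=4); print("c2",c2,current_position()-p,current_force()-f0)
    move_gripper(.04)
    print("gap",current_finger_gap(),current_force())
    servo_line(current_position()-.10*z,q,rate=.15)
    sleep(.2)
    w=capture("wrist");c=capture("scene")
    cv2.imwrite("pics/s2c.png",np.hstack([cv2.resize(c["image"][60:360,180:480],(400,400)),cv2.resize(w["image"],(400,400))]))
print(current_clock())
E
```

```text
c1 False [ 1.24206707e-04 -8.58604848e-05  1.25159975e-02]
c2 True [-2.23823752e-04  9.08673364e-05 -1.91465066e-04] [ 0.38447171 -2.96454914  6.12455764]
gap 0.04029403959853148 [-0.35208942  0.87710408 -0.13957629]
17.6833
```

View pics/s2c.png

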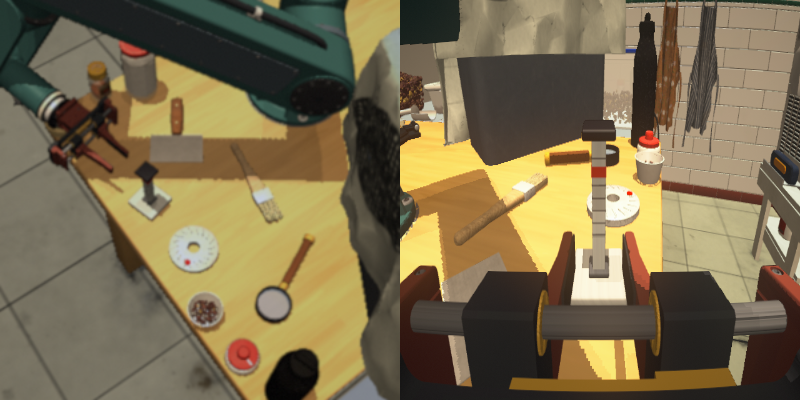

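The gauge stands free at scene crop (148,190). Next: retreat, rise, then pick up the loupe.

```bash
python3 - <<'E'
from plan import *
p=current_position(); servo_line(p+[0,-.04,.04],rate=.2); servo_line(p+[0,-.04,.27],rate=.3)
z,q=loupe(ld,cam=1); g=np.r_[LC,0]-LB*ld; t=np.r_[g[:2],.008]
move_ptp(t+[.03,-.1,.33],q); move_ptp(t-.13*z,q)
print(current_clock(),np.round(current_joint_pos(),2))
print("contact",servo_line(t-.04*z,q,rate=.15,contact_N=8))
print("contact",servo_line(t,q,rate=.06,contact_N=6),current_position()-t)
move_gripper(0.0); print("gap",current_finger_gap(),current_grip_force())
servo_line(t+[0,0,.06],q,rate=.1)
servo_line(t+[0,-.03,.13],q,rate=.15)
sleep(.2)
print("gap",current_finger_gap(),current_force(),current_clock())
w=capture("wrist");c=capture("scene")
import pickle;pickle.dump((w,c,current_position(),current_orientation()),open("l.pkl","wb"))
cv2.imwrite("pics/s3c.png",np.hstack([cv2.resize(c["image"][60:360,180:480],(400,400)),cv2.resize(w["image"],(400,400))]))
E
```

```text
22.1333 [0.35 0.63 1.38 0.08 1.56 1.74]
contact False
contact False [ 2.07930936e-04  8.57170133e-05 -1.27993651e-05]
gap 0.015733777809856617 29.999351799488068
gap 0.015336778002878764 [ 0.66652361 -0.04210322 -1.03001327] 25.8083
```

View pics/s3c.png

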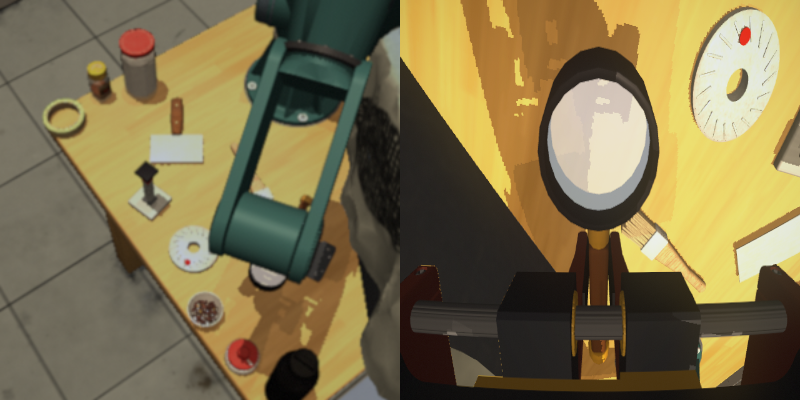

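The loupe is held, with its bezel at wrist crop (599,138). Next I'll measure the lens pose relative to the tool.

```bash
cat > meas.py <<'E'
from plan import *
from fit import circ
def meas(w,pos,ori):
    """bezel top plane normal and centre (lens centre 11 mm below it), world"""
    P=cloud(w,w["range_z"]>0); img=w["image"][w["range_z"]>0].max(1)
    R=Ro.from_quat(ori).as_matrix(); d=R[:,0]-Z*R[2,0]; d/=np.linalg.norm(d)
    c0=np.asarray(pos)+LB*d+[0,0,.003]
    m=(np.hypot(P[:,0]-c0[0],P[:,1]-c0[1])<.05)&(abs(P[:,2]-c0[2])<.025)
    B=P[m]; 
    side=np.hypot(*(B-c0)[:,:2].T)>.0
    T=B[(B[:,2]>c0[2]+.005)]
    hi=T
    for _ in range(6):
        A=np.c_[hi[:,:2]-c0[:2],np.ones(len(hi))]; k=np.linalg.lstsq(A,hi[:,2],rcond=None)[0]
        r=T[:,2]-np.c_[T[:,:2]-c0[:2],np.ones(len(T))]@k; hi=T[abs(r)<.002]
    n=np.array([-k[0],-k[1],1]);n/=np.linalg.norm(n)
    h=cv2.convexHull(hi[:,:2].astype(np.float32))[:,0]; cc=circ(h)
    zt=k@[cc[0]-c0[0],cc[1]-c0[1],1]
    return n,np.r_[cc[:2],zt],cc[2],len(hi),d,hi
E
python3 - <<'E'
from meas import *
import pickle
w,c,pos,ori=pickle.load(open("l.pkl","rb")); pos=np.array(pos)
n,cc,r,N,d,hi=meas(w,pos,ori)
print("n",n,"tiltdeg",np.degrees(np.arccos(n[2])),"pitch along d",np.degrees(np.arcsin(n@d)),"c",cc,"r",r,N)
print("offset",cc-pos,"expect",LB*d+[0,0,.022-.008], "along/lat",(cc-pos)@d,(cc-pos)@np.cross(Z,d))
b=hi[:,:2]-cc[:2]; print(np.percentile(np.hypot(*b.T),[0,5,50,95,100]))
L=cloud(w,silhouettes("wrist","lens_centre")[0]["region"]); print(L.min(0),L.max(0))
E
```

```text
n [-0.01304734 -0.00158169  0.99991363] tiltdeg 0.7530522235936559 pitch along d -0.7521707871476152 c [0.47647289 0.25151802 0.15106203] r 0.041795555470410146 6613
offset [0.05420987 0.00885696 0.01372733] expect [0.06111645 0.01042974 0.014     ] along/lat 0.05492726812354191 -0.0003885323294689225
[0.02178221 0.02387733 0.03778538 0.04402409 0.0454373 ]
[ 0.16689723  0.14731497 -0.00031001] [0.52169421 0.32332772 0.15433603]
```

```bash
cat >> meas.py <<'E'
def meas2(w,pos,ori):
    n,cc,r,N,d,hi=meas(w,pos,ori); e=np.cross(Z,d)
    b=np.c_[(hi-pos)@d,(hi-pos)@e]; b=b[b[:,0]>LB-.03]
    A=np.c_[(hi-pos)@d>LB-.032]
    H=hi[A[:,0]]; k=np.linalg.lstsq(np.c_[H[:,:2]-pos[:2],np.ones(len(H))],H[:,2],rcond=None)[0]
    ang=np.arctan2(b[:,1],b[:,0]-LB); rad=np.hypot(b[:,1],b[:,0]-LB)
    rim=np.array([b[i[np.argmax(rad[i])]] for t in np.radians(np.arange(-110,111,5)) if len(i:=np.nonzero(abs(ang-t)<.044)[0])>3])
    c=circ(rim,.036); cf=circ(rim)
    xy=np.asarray(pos)[:2]+(c[0]*d+c[1]*e)[:2]
    return dict(along=c[0],lat=c[1],free=cf,res=np.std(np.hypot(*(rim-c[:2]).T)),ztop=k@[*(xy-pos[:2]),1],pitch=np.degrees(k[:2]@d[:2]),roll=np.degrees(k[:2]@e[:2]),xy=xy)
E
python3 - <<'E'
from meas import *
import pickle
w,c,pos,ori=pickle.load(open("l.pkl","rb")); pos=np.array(pos)
m=meas2(w,pos,ori);print(m,m["ztop"]-pos[2])
E
```

```text
{'along': np.float64(0.06394163013878335), 'lat': np.float64(-0.00028523662610366806), 'free': array([ 0.06434935, -0.00028159,  0.03563106]), 'res': np.float64(0.0002905855180012592), 'ztop': np.float64(0.15129758079219546), 'pitch': np.float64(0.36200680770420746), 'roll': np.float64(-0.035814895390383975), 'xy': array([0.48534142, 0.25313625])} 0.01396288772991014
```

The bezel fit is clean (r = 35.6 mm, level within 0.4°), with the lens 64 mm ahead of the TCP and 3 mm above it. Moving over the mark.

```bash
python3 - <<'E'
from meas import *
z,q=loupe(ld,cam=1); e=np.cross(Z,ld)
t=np.r_[MARK,.097]-.0639*ld+.0003*e
print(np.round(current_position(),3))
servo_line(np.r_[t[:2],.14],q,rate=.12); servo_line(t,q,rate=.06); sleep(.4)
pos=np.array(current_position()); w=capture("wrist"); m=meas2(w,pos,current_orientation())
print(pos-t,m,"lens z",m["ztop"]-.011,"err",m["xy"]-MARK)
from fit import redc
for n,p in redc(w): print("red",n,p.round(1),world(w,p).round(4),world(w,p,.015).round(4))
c=capture("top");s=capture("scene")
for cc,nm in((c,"top"),(s,"scene")):
    for n,p in redc(cc,3): print(nm,n,p.round(1),world(cc,p).round(4))
P=cloud(s,s["range_z"]>0);G=P[(abs(P[:,0]-.465)<.05)&(abs(P[:,1]+.06)<.05)&(P[:,2]>.115)&(P[:,2]<.14)];print("cap",len(G),G.mean(0),G[:,2].max())
print(current_clock(),current_finger_gap(),np.abs(current_qvel()).max())
cv2.imwrite("pics/s4c.png",np.hstack([cv2.resize(s["image"][60:360,180:480],(400,400)),cv2.resize(w["image"],(400,400))]))
E
```

```text
[0.422 0.243 0.137]
[1.11152139e-04 1.33851648e-05 1.73703314e-04] {'along': np.float64(0.06405020790147306), 'lat': np.float64(-0.00032739684851263747), 'free': array([ 0.06443438, -0.00032894,  0.03565112]), 'res': np.float64(0.000283036571749954), 'ztop': np.float64(0.11147937596633066), 'pitch': np.float64(0.46673525387605397), 'roll': np.float64(-0.048507580083329074), 'xy': array([0.52646359, 0.09731304])} lens z 0.10047937596633066 err [2.63591664e-04 1.30367187e-05]
red 22 [ 37.1 267.9] [[0.5116 0.1744 0.1592]] [[0.2882 0.3469 0.015 ]]
top 224 [216.4 144.1] [[0.6057 0.2999 0.0445]]
top 259 [420.2 266.1] [[ 0.2377 -0.2835  0.1668]]
top 4 [432.5 262.5] [[ 0.2474 -0.3185  0.1611]]
scene 105 [333.8 224. ] [[0.5224 0.1326 0.2518]]
scene 392 [361.4 325.3] [[0.6148 0.3004 0.0511]]<stdin>:13: RuntimeWarning: Mean of empty slice.
  ret = um.true_divide(
Traceback (most recent call last):
ValueError: zero-size array to reduction operation maximum which has no identity
```

```bash
python3 - <<'E'
from h import *
s=capture("top");w=capture("wrist");c=capture("scene")
cv2.imwrite("pics/s5c.png",np.vstack([np.hstack([cv2.resize(s["image"][110:290,190:430],(400,300)),cv2.resize(c["image"][60:360,180:480],(400,300))]),cv2.resize(w["image"],(480,300))[:, :].copy() if 0 else np.pad(cv2.resize(w["image"],(480,300)),((0,0),(0,320),(0,0)))]))
print(current_clock(),current_finger_gap(),np.abs(current_qvel()).max())
E
```

```text
29.0167 0.01588311823918131 0.0012677344124828176
```

View pics/s5c.png

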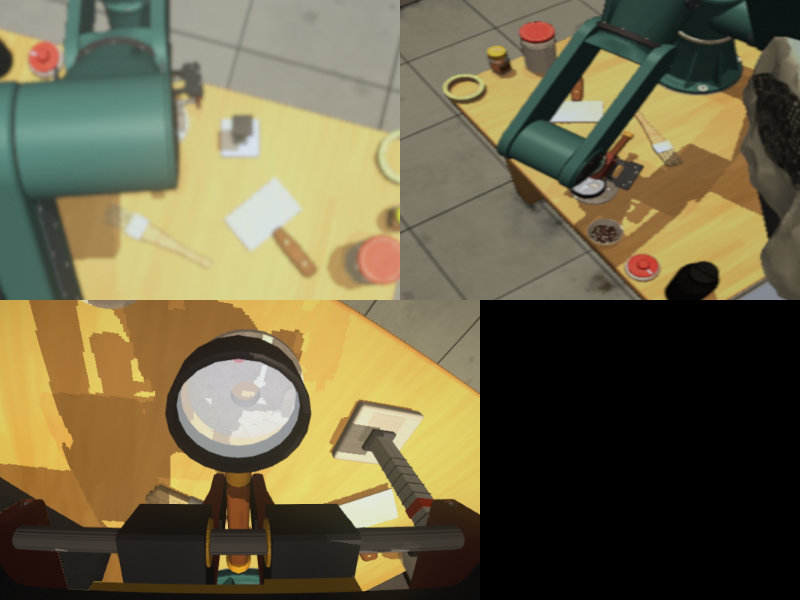

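The gauge stands clear of the gripper (top crop (242,135)). The mark shows through the lens at wrist px (317,77). I'll check its position, then hand in.

```bash
python3 - <<'E'
from h import *
w=capture("wrist"); s=w["image"].astype(int)[60:95,290:345]
r=s[...,2]-s[...,:2].mean(-1); v,u=np.nonzero(r>.6*r.max()); p=[u.mean()+290,v.mean()+60]
x=world(w,p,.015)[0];print(p,len(u),r.max(),x)
if np.hypot(x[0]-.5262,x[1]-.0973)<.006: print(close_job())
E
```

```text
[np.float64(317.72222222222223), np.float64(80.44444444444444)] 54 54.5 [0.52114551 0.09617608 0.015     ]
the job is handed in; nothing more can be done
None
```

The job is handed in: the gauge stands free about 15 cm from the burr. The loupe is held still and within 0.5° of level, with its lens at the band height (100 mm) and within about 1 mm of the red mark as first measured. A last rough sighting of the mark through the lens read about 5 mm off, within my 6 mm cut-off, and I made no correction.

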